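# Turn the caliper bracket in the toggle-lever vise to bring its bushing bore upright

## Robot

A 6-joint arm with a two-finger parallel gripper is mounted at the origin on the work surface. World frame = base frame: x ahead of the robot, y to its left, z up, the work surface at z = 0. Lengths are in mm, angles in rad, forces in N, time in s.
With the tool pointing down it reaches from about 300 to 775 mm from the base axis. Payload 14.6 kg.
Tool frame: the origin (TCP) lies midway between the tips of the shut fingers; the grasp point (between the pads) lies 19 mm behind it; z points along the fingers, y is the line along which they close (so a half turn about z gives the same grasp; the last joint's range is limited). The gripper opens to 94 mm and grips with 3 to 60 N. Pads are 16 mm wide; open, the fingers measure 119 mm over their backs; the gripper's body (75 mm by 177 mm) begins 78 mm behind the grasp point.
Start: joints at [1.257, 0.3, 1.521, -0, 1.321, -0.067], TCP at [134.364, 533.325, 205.446] pointing down, gripper open.
Joint ranges: [-3.03, 3.03], [-0.79, 2.21], [0.23, 2.52], [-1.04, 4.18], [0, 3.07], [-2.55, 2.55]. Speed limits (rad/s): [2.22, 2.22, 2.57, 3.14, 3.14, 3.14].

## Interface

Orientations are given as [roll, pitch, yaw] about the fixed x, y, z axes, in that order (R = Rz(yaw) Ry(pitch) Rx(roll)).
In Python, from cell import manip, camera gives the robot as it stands.
- The arm moves only by the tool move_arm, never from a script. Its arguments are lists of equal length, an entry for each row: "dp": the shift along the world's x, y, z in mm, a list of three; "rotation": the turn, a rotation vector about the world's x, y, z in rad, a list of three; "hand": the opening, from 0 (shut) to 1 (fully open). A call has 1 to 10 rows; each row shifts and turns the commanded pose from where the row before left it; what a row does not reach is not made up. A row lasts 1/8 s, in which the tool goes at most 62.5 mm and 10.7 degrees, less where a joint would pass 70% of its speed; a pose out of reach is approached as far as the arm can. A call with a gripper value outside its range is refused whole. The fingers move at their own pace and stop on an object; "newtons" is the grip in N (left out, the last holds). Time passes only in rows, so rows that do not move let the fingers close. It gives the time, the measured TCP pose, the force, the opening and the grip force at its end, in the units of the state.
- manip.read_state(): the state, without advancing time (a new reading comes with each control period).
- camera(name): name is "scene" or "top" or "wrist"; returns a dict with "image" (384x512x3 uint8, red, green, blue), "fx", "fy", "cx", "cy" (pixels), "R" (3x3) and "t" (3): a world point X has camera coordinates R X + t; the wrist camera has in their place "mount" (4x4, takes a point from camera to tool coordinates, whose origin is the TCP and whose axes are the flange's). Camera axes: x right, y down, z forward; pixel columns grow to the right and rows downward; lengths in mm; the calibration is good to about 2 mm. The wrist camera is an equidistant fisheye: a pixel r from the principal point sees the ray r / f radians off the axis. A picture is of the moment at which its call begins: read the wrist's pose just before it. There is no depth.
- manip.sign_off(): hands the job in; it is judged then, once.
The state is a dict: "clock": time; "joints": joint angles; "qd": joint speeds; "effort": joint torques, N m; "eef_pos": TCP position; "eef_rot": TCP orientation; "wrist_force": force on the tool from outside, world axes, zero at the start; "moment": the same for the moment, N m; "finger_gap": finger opening in mm; "finger_force": force on a finger pad.
Only numpy, scipy, OpenCV 4.12 (cv2) and the standard library are available. Lean on these libraries where they do the work, as an engineer would, in place of code of your own. Each camera call takes 0.05 s, during which the arm holds its last target. There are 200 camera calls.

## Task

Swing the vise's toggle lever well open, take out the cast angle bracket and turn it a quarter turn, so that the flange with the single large bushing bore, now standing up, lies flat on the vise bed with its bore upright. Set it down gently in the middle of the jaws' length and lock it there with the lever, swung firmly home; leave the parts on the mat where they are.

Things in the scene. Friction and masses are not known exactly. Their poses are not given: they have to be found in the camera images.
- vise_seat (a point): Seat of a fixed grey machine vise: on its flat bed (90 mm along the jaws), 38 mm above the bench, at the middle of the jaws' length. Axes: z up, x along the jaws (roughly to the robot's right), y along the slide from sliding to fixed jaw. Both jaws are 100 mm long and rise 20 mm above the bed; the fixed jaw fills y +20 to +52 mm. The base plate below the bed spans x -60 to +60, y -130 to +75.
- vise_jaw: Sliding jaw, 32 mm thick, moved only by the lever through a crank and link. Gap between the jaws: 39 mm + s, where s is 0 at lever 0, 1 mm (touching the 40 mm bracket) at 0.34 rad, 2.1 at 0.5, 7.6 at 1.0, 13.4 mm at 1.45 rad. Below 0.34 rad it presses the bracket. Its face lies at y = -(19 mm + s) in vise_seat axes; its origin is 34 mm under vise_seat, shifted s along -y.
- lever (a joint): Angle of the toggle lever, a flat level bar on an upright pivot behind the sliding jaw. 0 rad: home stop, locked, bar along vise_seat +x. Grows clockwise seen from above to the open stop at 1.5 rad, bar along vise_seat -y. Starts clamped at about 0.28. Stays where left (dry friction, about 4 N at the grip, more when pressing the work).
- lever_grip (a point): Middle of the upright round black grip on the end of the lever bar, 22 mm in diameter, 36 mm tall (top 16.5 mm above this point), 85 mm from the pivot axis, 82 mm above the bench. Fast to the bar, but round, so it can turn between the fingers; best taken from above.
- lever_pivot (a point): Point on the lever's upright pivot axis, level with the middle of the grip; at x = 0, y = -96 mm in vise_seat axes.
- bracket: Cast angle bracket, 0.6 to 0.85 kg: two flanges 88 long, 40 wide, 13 mm thick and a central rib. Origin: middle of the two-bolt flange's underside. Own x (-44 to 44 mm) along that flange, y across, z (0 to 88) along the bore flange, which fills x -44 to -31, its 18 mm bore at z 73. Starts clamped, bore flange up, axes as vise_seat. Wanted: own x straight up, face x = -44 on the bed.
- bracket_rib (a point): Middle of the 45 degree cut edge (34 mm long) of the bracket's rib, at own (4, 0, 48) mm. The rib is 14 mm thick (y -7 to 7), lies between the flanges and reaches x = 16, z = 60. It can be gripped here by its sides, fingers pointing to the bracket's outer corner, own direction (-1, 0, -1).
- bracket_pad (a point): Centre of the outer, machined face of the bracket's bore flange, at own (-44, 0, 44) mm; axes as the bracket. When the job is done it lies about at vise_seat.
- piston: Bystander: chrome caliper piston standing on the mat, 46 mm in diameter, 46 mm tall; origin at the centre of its underside.
- bushing: Bystander: new bronze bushing standing on the mat, 18 mm in diameter, 22 mm tall; origin at the centre of its underside.
- cap: Bystander: red plastic cap on the mat, 34 mm over its rim, 16 mm tall; origin at the centre of its underside.
- brake_pad: Bystander: brake pad lying flat on the mat, 95 x 46 mm, 17 mm thick; origin at the centre of its underside.
There are look-alikes about, which are no part of the job. There is more than one size of the bracket; the job needs the middle-sized.

How it is judged:
By the outcome, as a careful person would: the job done as asked, in the order asked, and still so for the second after the job is handed in, with the robot touching nothing.
It also fails if it takes over 54 s, if anything falls off the work surface, if the arm or the gripper's body presses on something with over 40 N, if the wrist force passes 120 N, or if a joint passes its speed limit or range.

## Working session

There is one attempt and no reset: what is moved stays moved. The work goes in short steps, Python scripts to look and compute and a tool call to move; the robot and the scene stay as the last step left them, time stands still between calls to the robot, and variables do not carry over. Pictures are saved under pics/ and viewed, at most 10 in all, crops included, and the job is handed in when it is done.

Besides the shell and the picture viewer there is one more tool, called after ">>>" as name(argument=value, ...) on one line, values as JSON. move_arm: Moves the arm, as the interface text tells. Its arguments: {"type":"object","properties":{"dp":{"type":"array","items":{"type":"array","items":{"type":"number"}}},"rotation":{"type":"array","items":{"type":"array","items":{"type":"number"}}},"hand":{"type":"array","items":{"type":"number"}},"newtons":{"type":"number"}},"required":["dp","rotation","hand"]}

```bash
mkdir -p pics; ls
python3 - <<'E'
from cell import manip,camera
import cv2,numpy as np
s=manip.read_state();print(s)
for n in("scene","top","wrist"):
    c=camera(n);cv2.imwrite(f"pics/{n}0.png",c["image"][:,:,::-1]);np.save(f"pics/{n}0.npy",c,allow_pickle=True)
    print({k:np.round(v,3).tolist() for k,v in c.items() if k!="image"})
a=[cv2.imread(f"pics/{n}0.png") for n in("scene","top")]
cv2.imwrite("pics/sceneb.png",cv2.resize(a[0],(800,600)));cv2.imwrite("pics/topb.png",cv2.resize(a[1],(800,600)))
E
```

```text
pics
{'clock': 0.0, 'joints': array([ 1.25736100e+00,  3.00452635e-01,  1.52158768e+00, -1.97136822e-05,
        1.32069634e+00, -6.65992865e-02]), 'qd': array([-4.12183567e-04, -9.92745175e-04,  1.42354734e-04, -1.77149179e-03,
        4.54553500e-05,  1.37580137e-03]), 'effort': array([-6.26642377e-04, -5.31805372e+01, -3.52734089e+01,  7.08121830e-02,
        2.44405976e-02, -4.51423125e-05]), 'eef_pos': array([134.31101672, 533.07515139, 204.89366793]), 'eef_rot': array([-3.14044992e+00, -5.70810897e-05,  2.89476147e+00]), 'wrist_force': array([ 0.81645529, -0.06996442, -0.54316329]), 'moment': array([-0.07318457, -0.02405895, -0.01084088]), 'finger_force': 0.0, 'finger_gap': 93.97559593583195}
{'fx': 424.531, 'fy': 424.531, 'cx': 252.32, 'cy': 196.468, 'R': [[-0.048, 0.999, -0.005], [0.643, 0.027, -0.766], [-0.765, -0.04, -0.643]], 't': [45.505, -268.248, 1572.45]}
{'fx': 354.549, 'fy': 354.549, 'cx': 261.115, 'cy': 193.157, 'R': [[0.075, -0.997, -0.002], [-0.976, -0.073, -0.205], [0.204, 0.017, -0.979]], 't': [-42.982, 521.07, 1117.107]}
{'fx': 297.319, 'fy': 297.319, 'cx': 257.139, 'cy': 192.302, 'mount': [[-0.0, -0.96, -0.279, 82.985], [1.0, 0.0, -0.001, 0.367], [0.001, -0.279, 0.96, -179.39], [0.0, 0.0, 0.0, 1.0]]}
```

View pics/sceneb.png

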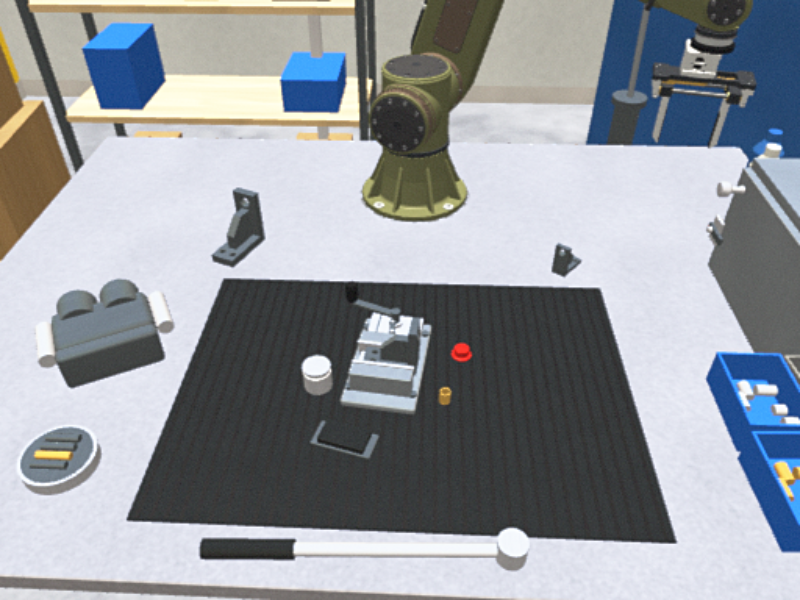

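View pics/topb.png

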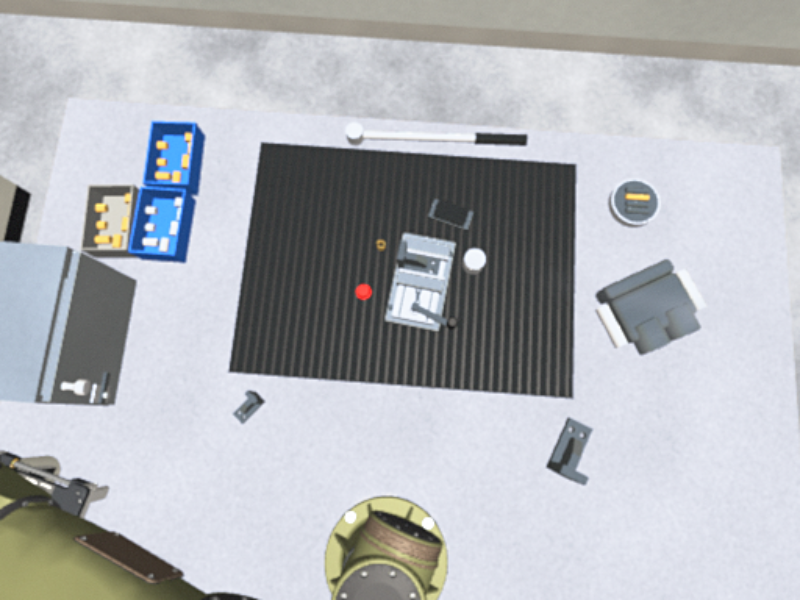

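The scene picture (800x600) shows three brackets: one clamped in the vise at (375,350), a larger one at (240,230) and a small one at (565,260). The middle-sized one in the vise is the one to use. The black grip is at (352,292) in scene and (451,322) in top. The bystanders in scene are the piston (317,375), cap (461,352), bushing (445,396) and brake pad (345,440).

```bash
cat > h.py <<'E'
from cell import manip,camera
import cv2,numpy as np
from scipy.spatial.transform import Rotation as Ro
def snap(n,f=None):
    s=manip.read_state();c=camera(n)
    if n=="wrist":
        T=np.eye(4);T[:3,:3]=Ro.from_euler("xyz",s["eef_rot"]).as_matrix();T[:3,3]=s["eef_pos"]
        C=T@c["mount"];c["C"]=C[:3,3];c["Rw"]=C[:3,:3];c["fish"]=1
    else: c["Rw"]=c["R"].T;c["C"]=-c["R"].T@c["t"];c["fish"]=0
    if f: np.save(f"pics/{f}.npy",c,allow_pickle=True)
    return c
def load(f): return np.load(f"pics/{f}.npy",allow_pickle=True).item()
def ray(c,u,v):
    x,y=(u-c["cx"])/c["fx"],(v-c["cy"])/c["fy"]
    if c["fish"]:
        r=np.hypot(x,y)+1e-12;d=np.array([x/r*np.sin(r),y/r*np.sin(r),np.cos(r)])
    else: d=np.array([x,y,1.])
    d=c["Rw"]@d;return d/np.linalg.norm(d)
def cast(c,u,v,z):
    d=ray(c,u,v);return c["C"]+d*(z-c["C"][2])/d[2]
def proj(c,X):
    p=c["Rw"].T@(np.asarray(X,float)-c["C"])
    if c["fish"]:
        r=np.hypot(p[0],p[1])+1e-12;th=np.arctan2(r,p[2]);q=p[:2]/r*th
    else: q=p[:2]/p[2]
    return np.array([c["cx"]+c["fx"]*q[0],c["cy"]+c["fy"]*q[1]])
def tri(a,ua,b,ub):
    A=np.zeros((3,3));y=np.zeros(3);P=[]
    for c,u in((a,ua),(b,ub)):
        M=np.eye(3)-np.outer(d:=ray(c,*u),d);A+=M;y+=M@c["C"];P.append((c["C"],d))
    X=np.linalg.solve(A,y);return X,[np.linalg.norm(np.cross(X-C,d)) for C,d in P]
E
python3 - <<'E'
from h import *
t=snap("top","t0");s=snap("scene","s0");k=1.5625
print("grip",tri(t,(451/k,322/k),s,(352/k,292/k)))
print("vise",cast(t,420/k,275/k,40), cast(s,388/k,365/k,40))
print("fixed edge base corners top",[cast(t,a/k,b/k,10) for a,b in((407,234),(455,239),(387,320),(440,329))])
print(manip.read_state()["clock"])
E
```

```text
grip (array([481.10537579, -95.19423516,  84.20006401]), [np.float64(0.2186043071921356), np.float64(0.2186043071921282)])
vise [586.71271507 -24.87496853  40.        ] [612.91109257 -25.8177032   40.        ]
fixed edge base corners top [array([687.4451689 ,  11.04934769,  10.        ]), array([683.76515745, -97.44387267,  10.        ]), array([488.15818495,  39.64820456,  10.        ]), array([477.02949873, -76.81815313,  10.        ])]
0.25
```

>>> move_arm(dp=[[28, -40, 8], [28, -40, 8], [28, -40, 8], [28, -40, 8], [28, -40, 8], [28, -40, 8], [28, -40, 8], [28, -40, 8], [28, -40, 8], [28, -40, 8]], rotation=[[0, 0, -0.09], [0, 0, -0.09], [0, 0, -0.09], [0, 0, -0.09], [0, 0, -0.09], [0, 0, -0.09], [0, 0, -0.09], [0, 0, -0.09], [0, 0, -0.09], [0, 0, -0.09]], hand=[1, 1, 1, 1, 1, 1, 1, 1, 1, 1])

```text
clock: 1.5
eef_pos: [415.0, 131.8, 285.8]
eef_rot: [3.141, 0.0, 1.992]
wrist_force: [0.2, 0.2, 0.1]
finger_gap: 94.4
finger_force: 0.0
```

>>> move_arm(dp=[[28, -40, 0], [28, -40, 0], [28, -40, 0], [28, -40, 0], [28, -40, 0], [28, -20, 0], [0, 0, 0]], rotation=[[0, 0, -0.09], [0, 0, -0.09], [0, 0, -0.09], [0, 0, -0.09], [0, 0, -0.09], [0, 0, -0.09], [0, 0, 0]], hand=[1, 1, 1, 1, 1, 0.6, 0.6])

```text
clock: 2.38
eef_pos: [583.1, -88.0, 284.2]
eef_rot: [-3.14, -0.0, 1.452]
wrist_force: [-0.3, 0.3, -0.5]
finger_gap: 77.0
finger_force: 0.0
```

Run:
```python
from h import *
s=manip.read_state();print(s["eef_pos"],s["eef_rot"],s["joints"],s["clock"])
c=snap("wrist","w1");cv2.imwrite("pics/w1.png",cv2.resize(c["image"][:,:,::-1],(800,600),interpolation=cv2.INTER_CUBIC))
```

```text
[583.09439659 -87.98819825 284.18805847] [-3.13991040e+00 -8.98723457e-05  1.45233439e+00] [-2.11843620e-01  3.47376425e-01  1.27797281e+00 -6.74773571e-05
  1.51792672e+00 -9.33781381e-02] 2.375
```

View pics/w1.png

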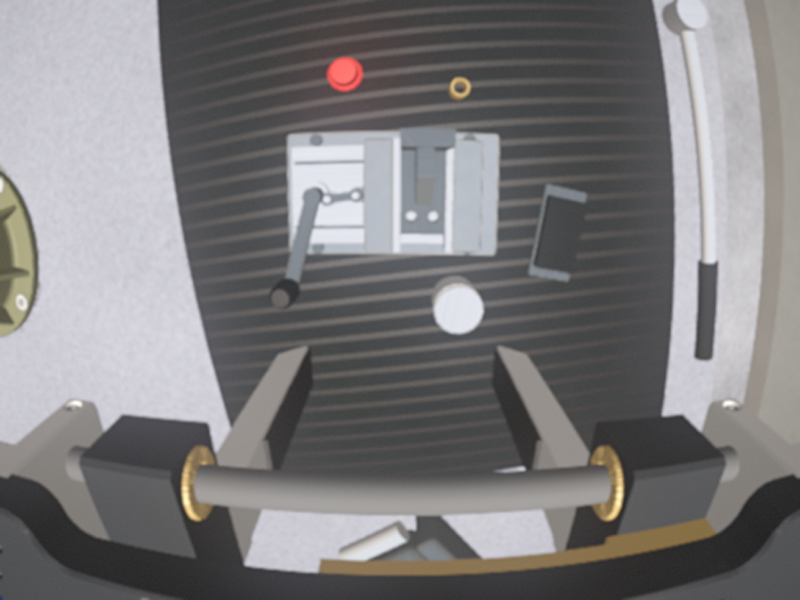

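>>> move_arm(dp=[[-40, 0, 0], [-40, 0, 0], [-20, 0, 0], [0, 0, 0]], rotation=[[0, 0, 0], [0, 0, 0], [0, 0, 0], [0, 0, 0]], hand=[0.6, 0.6, 0.6, 0.6])

```text
clock: 2.92
eef_pos: [481.4, -86.1, 286.3]
eef_rot: [3.14, 0.0, 1.456]
wrist_force: [0.2, 0.2, -0.4]
finger_gap: 56.5
finger_force: 0.0
```

Run:
```python
from h import *
s=manip.read_state();print(s["eef_pos"],s["eef_rot"],s["joints"],s["clock"])
c=snap("wrist","w2");cv2.imwrite("pics/w2.png",cv2.resize(c["image"][:,:,::-1],(800,600),interpolation=cv2.INTER_CUBIC))
```

```text
[481.43762412 -86.07908338 286.33956046] [3.13994383e+00 1.85572296e-04 1.45599869e+00] [-2.51854977e-01  1.09065115e-01  1.56294223e+00  4.16642376e-05
  1.46792660e+00 -1.37061737e-01] 2.925
```

View pics/w2.png

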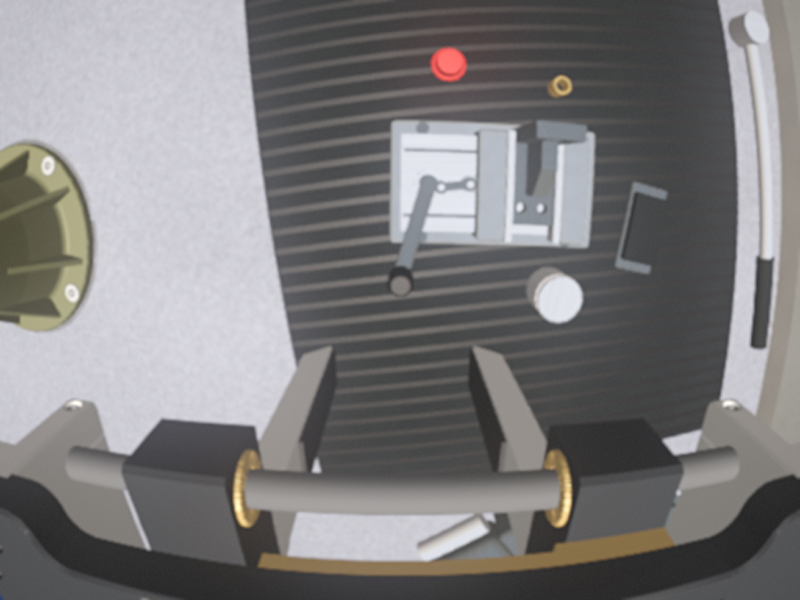

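The wrist views (800x600) show the clamped bracket at (428,180) in w1 and (540,170) in w2, with its bore flange up on the robot's left. The grip top is at (282,297) and (400,284), the pivot at (313,195) and (428,182). The piston (458,305) stands to the right of the vise. Next I check the choice in a close crop.

Run:
```python
from h import *
c=load("w1");cv2.imwrite("pics/w1c.png",cv2.resize(c["image"][75:195,170:330,::-1],(800,600),interpolation=cv2.INTER_CUBIC))
```

```text
(no output)
```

View pics/w1c.png

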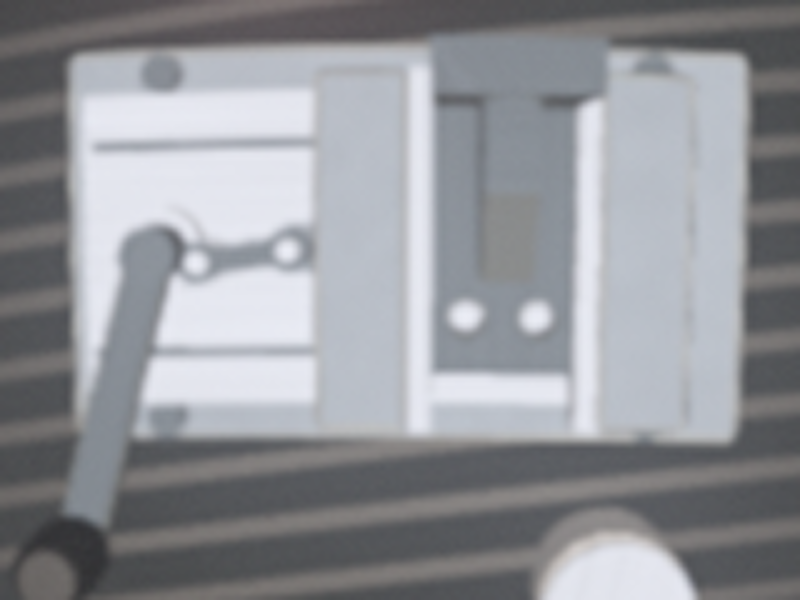

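The crop confirms the mid-sized bracket: two bolt holes at crop (465,316) and (535,316), tan rib edge at (512,235), flange top at (520,67). The sliding jaw top spans crop (318..407, 68..432) and the fixed jaw top (605..690, 75..430). The grip top is at crop (48,575).

Run:
```python
from h import *
a,b=load("w1"),load("w2")
ga,gb=[cv2.cvtColor(c["image"],cv2.COLOR_RGB2GRAY) for c in(a,b)]
P={"sl_tl":(318,68,58),"sl_bl":(318,432,58),"sl_tr":(407,68,58),"sl_br":(404,432,58),"fx_tl":(608,75,58),"fx_bl":(602,430,58),"fx_tr":(693,80,58),"fx_br":(688,430,58),
"br1":(434,98,126),"br2":(607,97,126),"br3":(608,38,126),"br4":(432,35,126),"bolt1":(465,316,51),"bolt2":(535,316,51),"rib":(512,235,86),"grip":(48,575,98)}
cr=(cv2.TERM_CRITERIA_EPS+3,40,.01)
for k,(u,v,z) in P.items():
    p=np.array([(u+.5)/5-.5+170,(v+.5)/5-.5+75]);X=cast(a,*p,z);q=proj(b,X)
    # local patch match
    x,y=np.round(p).astype(int);T=ga[y-6:y+7,x-6:x+7];x2,y2=np.round(q).astype(int);m=8
    R=cv2.matchTemplate(gb[y2-6-m:y2+7+m,x2-6-m:x2+7+m],T,cv2.TM_CCOEFF_NORMED);_,s,_,l=cv2.minMaxLoc(R)
    q2=np.array([x2-m+l[0],y2-m+l[1]])+(p-[x,y])
    Y,e=tri(a,p,b,q2)
    print(k,np.round(X,1),"pred",np.round(q,1),"match",np.round(q2,1),round(s,2),np.round(Y,1),round(e[0],1))
```

```text
sl_tl [562.1  24.6  58. ] pred [307.7  81.9] match [316.2  83.2] 0.95 [565.1  20.4  99.6] 1.1
sl_bl [549.1 -74.9  58. ] pred [305.3 153.9] match [297.2 155. ] 0.96 [543.7 -83.9   6.3] 0.3
sl_tr [585.8  21.5  58. ] pred [324.8  83. ] match [325.   83.2] 0.95 [585.8  21.3  58.9] 0.1
sl_br [572.8 -77.8  58. ] pred [321.9 154.3] match [322.4 155. ] 0.99 [572.9 -77.9  60.4] 0.5
fx_tl [639.3  13.7  58. ] pred [361.7  86.7] match [356.2  94.6] 0.62 [642.3   9.4  24.8] 6.0
fx_bl [627.5 -83.6  58. ] pred [358.6 154.8] match [359.  155.6] 0.98 [627.3 -83.7  60.3] 0.6
fx_tr [662.3  10.4  58. ] pred [376.7  88.6] match [369.2  95.6] 0.68 [670.2   6.8   8. ] 5.7
fx_br [651.6 -86.2  58. ] pred [373.9 155.2] match [369.2 155.6] 0.99 [656.3 -92.6  25.8] 0.0
br1 [591.9   9.3 126. ] pred [344.   88.7] match [337.4  97.2] 0.9 [591.3   5.3  98.4] 5.3
br2 [630.5   5.4 126. ] pred [374.7  90.7] match [373.  90.] 0.81 [631.3   6.1 118.8] 0.5
br3 [632.2  18.8 126. ] pred [375.   79.6] match [374.2  82.2] 0.89 [632.6  17.5 122.3] 1.6
br4 [593.2  23.6 126. ] pred [343.8  76.6] match [351.   75.6] 0.92 [593.1  21.6 153.3] 0.5
bolt1 [593.3 -48.5  51. ] pred [333.3 132. ] match [333.6 131.8] 0.47 [593.3 -48.1  53. ] 0.1
bolt2 [612.7 -50.7  51. ] pred [346.2 132.5] match [344.6 132.8] 0.86 [613.2 -51.9  40.6] 0.2
rib [607.4 -25.7  86. ] pred [348.8 116.3] match [350.  107.6] 0.83 [606.3 -19.5  99.5] 5.5
grip [477.4 -96.5  98. ] pred [256.  181.4] match [256.2 181.6] 0.91 [477.7 -96.4  98.9] 0.1
```

>>> move_arm(dp=[[-4, -10, -50], [0, 0, -50], [0, 0, -50], [0, 0, -40], [0, 0, -26], [0, 0, 0]], rotation=[[0, 0, 0], [0, 0, 0], [0, 0, 0], [0, 0, 0], [0, 0, 0], [0, 0, 0]], hand=[0.6, 0.6, 0.6, 0.6, 0.6, 0.3], newtons=25)

```text
clock: 3.72
eef_pos: [477.9, -96.2, 67.9]
eef_rot: [-3.138, -0.001, 1.456]
wrist_force: [-0.5, -0.0, 0.5]
finger_gap: 49.1
finger_force: 0.0
```

>>> move_arm(dp=[[0, 0, 0], [0, 0, 0], [0, 0, 0], [0, 0, 0]], rotation=[[0, 0, 0], [0, 0, 0], [0, 0, 0], [0, 0, 0]], hand=[0.0, 0.0, 0.0, 0.0])

```text
clock: 4.22
eef_pos: [478.8, -96.8, 70.2]
eef_rot: [3.14, 0.0, 1.455]
wrist_force: [-1.0, 0.3, 6.8]
finger_gap: 21.3
finger_force: 25.0
```

Run:
```python
import numpy as np
a=.125;x=np.array([-.1247,-.9922]);y=np.array([.9922,-.1247]);P=np.array([606.3,-31.5])-96*y
f=lambda t:P+85*(np.cos(t)*x-np.sin(t)*y)
th=np.linspace(.286,1.46,9);p=[f(t) for t in th]
print(P,np.round(np.diff(p,axis=0),1),p[0],p[-1],th[1]-th[0])
```

```text
[511.0488 -19.5288] [[-11.    5.8]
 [-10.1   7.4]
 [ -8.9   8.7]
 [ -7.5  10. ]
 [ -6.   10.9]
 [ -4.3  11.7]
 [ -2.5  12.2]
 [ -0.7  12.4]] [477.08695244 -97.44973351] [426.05693945 -18.3194158 ] 0.14675
```

>>> move_arm(dp=[[0, 0, 2], [-11, 6, 0], [-10, 7.5, 0], [-9, 8.5, 0], [-7.5, 10, 0], [-6, 11, 0], [-4.5, 11.5, 0], [-2.5, 12, 0], [-0.5, 12, 0], [0, 0, 0]], rotation=[[0, 0, 0], [0, 0, -0.14], [0, 0, -0.14], [0, 0, -0.14], [0, 0, -0.14], [0, 0, -0.14], [0, 0, -0.14], [0, 0, -0.14], [0, 0, -0.14], [0, 0, 0]], hand=[0, 0, 0, 0, 0, 0, 0, 0, 0, 0])

```text
clock: 5.48
eef_pos: [427.6, -17.7, 70.6]
eef_rot: [3.142, -0.001, 0.333]
wrist_force: [11.9, 0.5, -23.3]
finger_gap: 21.3
finger_force: 25.0
```

Run:
```python
from h import *
s=manip.read_state();print({k:np.round(v,3) for k,v in s.items()})
x=np.array([-.1247,-.9922]);y=np.array([.9922,-.1247]);v=s["eef_pos"][:2]-[511.05,-19.5]
print(np.arctan2(-v@y,v@x),np.hypot(*v))
```

```text
{'clock': np.float64(5.475), 'joints': array([-0.127,  0.207,  1.989,  0.   ,  0.945,  1.111]), 'qd': array([-0.011,  0.001, -0.002,  0.005,  0.004, -0.069]), 'effort': array([  0.509, -49.317, -29.645,  -0.686,   2.882,   1.235]), 'eef_pos': array([427.609, -17.666,  70.585]), 'eef_rot': array([ 3.142e+00, -1.000e-03,  3.330e-01]), 'wrist_force': array([ 11.941,   0.538, -23.308]), 'moment': array([ 0.207, -1.969, -0.27 ]), 'finger_force': np.float64(24.996), 'finger_gap': np.float64(21.256)}
1.4677506278509485 83.46100769609488
```

>>> move_arm(dp=[[0, 0, 0], [0, 0, 0], [0, 0, 45], [0, 0, 55], [28.5, -10, 10], [28.5, -10, 10], [28.5, -10, 10], [28.5, -10, 10], [28.5, -10, 10], [28.5, -10, 10]], rotation=[[0, 0, 0], [0, 0, 0], [0, 0, 0], [0, 0, 0.159], [0, 0, 0.159], [0, 0, 0.159], [0, 0, 0.159], [0, 0, 0.159], [0, 0, 0.159], [0, 0, 0.158]], hand=[0.5, 0.5, 0.5, 0.5, 0.5, 0.5, 0.5, 0.5, 0.5, 0.5])

```text
clock: 6.72
eef_pos: [599.1, -78.7, 232.0]
eef_rot: [3.141, 0.0, 1.452]
wrist_force: [0.1, 0.3, 0.3]
finger_gap: 46.8
finger_force: 0.0
```

>>> move_arm(dp=[[0, 0, 0]], rotation=[[0, 0, 0]], hand=[0.5])

```text
clock: 6.85
eef_pos: [599.2, -78.8, 231.5]
eef_rot: [3.141, 0.0, 1.447]
wrist_force: [-0.2, 0.5, -0.2]
finger_gap: 46.4
finger_force: 0.0
```

Run:
```python
from h import *
s=manip.read_state();print({k:np.round(v,3) for k,v in s.items()})
c=snap("wrist","w3")
p=np.round(proj(c,[590,-25,60])).astype(int);print(p)
x0,y0=max(p[0]-110,0),max(p[1]-80,0);im=c["image"][y0:y0+150,x0:x0+200,::-1]
print(x0,y0,im.shape);cv2.imwrite("pics/w3c.png",cv2.resize(im,None,fx=4,fy=4,interpolation=cv2.INTER_CUBIC))
```

```text
{'clock': np.float64(6.85), 'joints': array([-0.191,  0.405,  1.319, -0.   ,  1.417, -0.067]), 'qd': array([ 0.01 , -0.036,  0.076,  0.001, -0.019,  0.095]), 'effort': array([-5.0800e-01, -5.9233e+01, -3.9366e+01,  4.7000e-02,  2.9100e-01,
       -1.6870e+00]), 'eef_pos': array([599.231, -78.795, 231.524]), 'eef_rot': array([3.141, 0.   , 1.447]), 'wrist_force': array([-0.236,  0.506, -0.194]), 'moment': array([-0.078,  0.071,  0.029]), 'finger_force': np.float64(0.0), 'finger_gap': np.float64(46.435)}
[245 133]
135 53 (150, 200, 3)
```

View pics/w3c.png

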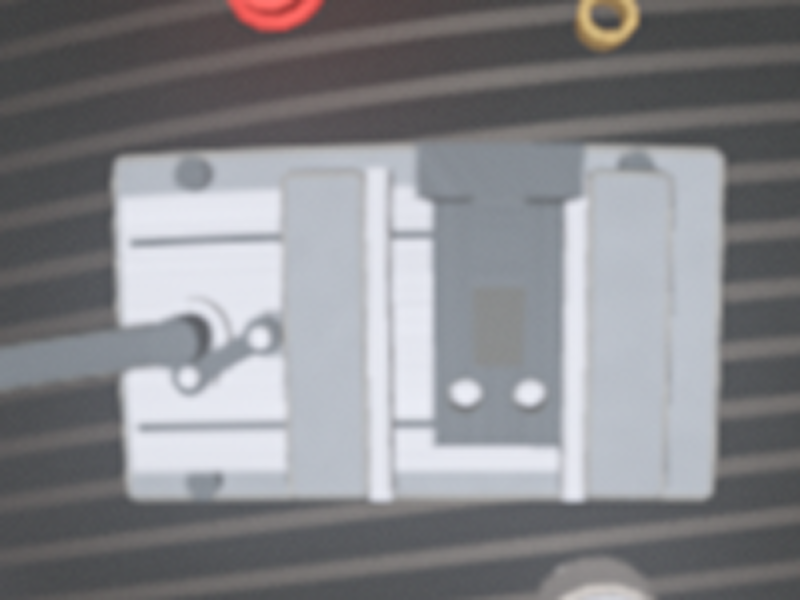

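The crop shows the lever open along the left edge (0..200, 350) and the sliding jaw back, its white face at x≈380. The bracket is still against the fixed jaw, rib edge centre (499,327), foot end (500,445).

Run:
```python
from h import *
c=load("w3");a=load("w1")
f=lambda u,v,z:cast(c,(u+.5)/4-.5+135,(v+.5)/4-.5+53,z)[:2]
x=np.array([-.1247,-.9922]);y=np.array([.9922,-.1247]);S=np.array([606.3,-31.5])
for n,u,v,z in [("rib",499,327,86),("footL",437,443,51),("footR",560,445,51),("flTL",418,145,126),("flTR",583,147,126),("flBL",420,200,126),("flBR",582,199,126),("fx_t",592,172,58),("fx_b",587,500,58),("fxo_t",672,178,58),("fxo_b",668,500,58),("sl_t",283,170,58),("sl_b",285,500,58),("slf_t",389,170,58),("slf_b",391,500,58)]:
    p=f(u,v,z);print(n,np.round(p,1),"vise",np.round([(p-S)@x,(p-S)@y],1))
# rib edge triangulated w1/w3
print(tri(a,((512.5)/5-.5+170,(235.5)/5-.5+75),c,(499.5/4-.5+135,327.5/4-.5+53)))
```

```text
rib [606.6 -26.3] vise [-5.2 -0.3]
footL [583.2 -62.6] vise [ 33.7 -19. ]
footR [620.7 -67.9] vise [34.3 18.8]
flTL [593.2  23.1] vise [-52.6 -19.8]
flTR [631.8  17.9] vise [-52.2  19.1]
flBL [592.  10.] vise [-39.3 -19.3]
flBR [630.    5.5] vise [-39.7  18.9]
fx_t [639.2  13.8] vise [-49.1  27. ]
fx_b [626.8 -84.5] vise [50.  26.9]
fxo_t [662.6   9.7] vise [-47.9  50.7]
fxo_b [651.6 -87.5] vise [49.9 52. ]
sl_t [549.3  26.5] vise [-50.5 -63.8]
sl_b [534.7 -72.9] vise [ 50.  -65.9]
slf_t [580.4  21.8] vise [-49.6 -32.4]
slf_b [567.3 -77.1] vise [ 50.1 -33. ]
(array([606.6912614 , -24.86643676, 101.97456316]), [np.float64(0.0032251651260419684), np.float64(0.003225165125964335)])
```

>>> move_arm(dp=[[0, -4.5, -14], [0, -4.5, -14], [0, -4.5, -14], [0, -4.5, -14], [-1, -4.5, -14], [0, 0, 0], [0, 0, 0]], rotation=[[0.1558, -0.0196, 0], [0.1558, -0.0196, 0], [0.1558, -0.0196, 0], [0.1558, -0.0196, 0], [0.1558, -0.0196, 0], [0, 0, 0], [0, 0, 0]], hand=[0.45, 0.45, 0.45, 0.45, 0.45, 0.45, 0.45])

```text
clock: 7.78
eef_pos: [597.4, -100.2, 162.4]
eef_rot: [3.14, -0.782, 1.447]
wrist_force: [0.5, 0.1, 0.0]
finger_gap: 42.2
finger_force: 0.0
```

```bash
cat > st.py <<'E'
from h import *
s=manip.read_state();R=Ro.from_euler("xyz",s["eef_rot"]).as_matrix()
V=np.array([[-.1247,.9922,0],[-.9922,-.1247,0],[0,0,1.]])
print("clock",round(s["clock"],2),"q",np.round(s["joints"],2),"tool z,y in vise",np.round(V.T@R[:,2],3),np.round(V.T@R[:,1],3),"tcp",np.round(s["eef_pos"],1),"tcp vise",np.round(V.T@(s["eef_pos"]-[606.3,-31.5,38]),1),"F",np.round(s["wrist_force"],1),"M",np.round(s["moment"],2),s["finger_gap"],s["finger_force"])
E
python3 st.py
```

```text
clock 7.78 q [-0.52  0.62  1.36  0.71  1.55 -0.56] tool z,y in vise [-0.705  0.    -0.709] [-0.     1.     0.001] tcp [ 597.4 -100.2  162.4] tcp vise [ 69.3  -0.2 124.4] F [0.5 0.1 0. ] M [-0.31  0.14  0.02] 42.19395235770603 0.0
```

>>> move_arm(dp=[[3.5, 28, -28.5], [3.5, 28, -28.5], [2.5, 20, -20.5], [1.5, 10, -10.5], [0.5, 5.5, -5], [0, 0, 0], [0, 0, 0], [0, 0, 0], [0, 0, 0], [0, 0, 0]], rotation=[[0, 0, 0], [0, 0, 0], [0, 0, 0], [0, 0, 0], [0, 0, 0], [0, 0, 0], [0, 0, 0], [0, 0, 0], [0, 0, 0], [0, 0, 0]], hand=[0.45, 0.45, 0.45, 0.45, 0.4, 0.2, 0, 0, 0, 0], newtons=45)

```text
clock: 9.02
eef_pos: [609.4, -9.9, 69.0]
eef_rot: [3.138, -0.785, 1.448]
wrist_force: [1.7, -5.5, 5.3]
finger_gap: 13.7
finger_force: 45.0
```

```bash
python3 st.py
```

```text
clock 9.03 q [-0.39  0.69  1.48  0.78  1.32 -0.61] tool z,y in vise [-0.707  0.002 -0.708] [0.    1.    0.002] tcp [609.4  -9.9  69. ] tcp vise [-21.8   0.4  31. ] F [ 1.7 -5.5  5.3] M [-0.5  -0.07 -0.31] 13.664744831689006 44.99760076403618
```

>>> move_arm(dp=[[-2, 0, 4], [-1, 0, 12], [0, 0, 25], [0, 0, 25], [0, 0, 24], [0, 0, 0]], rotation=[[0, 0, 0], [0, 0, 0], [0, 0, 0], [0, 0, 0], [0, 0, 0], [0, 0, 0]], hand=[0, 0, 0, 0, 0, 0])

```text
clock: 9.78
eef_pos: [606.6, -9.4, 161.0]
eef_rot: [3.135, -0.784, 1.451]
wrist_force: [-0.6, -0.8, -8.0]
finger_gap: 13.7
finger_force: 45.0
```

>>> move_arm(dp=[[0, -3.5, 0], [0, -3.5, 0], [-0.5, -3.5, 0], [-0.5, -3.5, 0], [-0.5, -3.5, 0], [-0.5, -3.5, 0], [-0.5, -3.5, 0], [-0.5, -3.5, 0], [-0.5, -3.5, 0], [-0.5, -3, 0]], rotation=[[-0.1558, 0.0196, 0], [-0.1558, 0.0196, 0], [-0.1558, 0.0196, 0], [-0.1558, 0.0196, 0], [-0.1558, 0.0196, 0], [-0.1558, 0.0196, 0], [-0.1558, 0.0196, 0], [-0.1558, 0.0196, 0], [-0.1558, 0.0196, 0], [-0.1558, 0.0196, 0]], hand=[0, 0, 0, 0, 0, 0, 0, 0, 0, 0])

```text
clock: 11.02
eef_pos: [601.5, -43.1, 157.6]
eef_rot: [-3.139, 0.789, 1.448]
wrist_force: [-0.1, -1.4, -7.3]
finger_gap: 13.7
finger_force: 45.0
```

>>> move_arm(dp=[[0, 0, 0], [0, 0, 0]], rotation=[[0, 0, 0], [0, 0, 0]], hand=[0, 0])

```text
clock: 11.28
eef_pos: [601.9, -43.7, 158.2]
eef_rot: [-3.14, 0.781, 1.447]
wrist_force: [0.3, -0.2, -7.4]
finger_gap: 13.7
finger_force: 45.0
```

```bash
python3 st.py
python3 - <<'E'
from h import *
c=snap("scene","s4");w=snap("wrist","w4")
p=np.round(proj(c,[606,-30,80])).astype(int);print(p)
x0,y0=p[0]-67,p[1]-75;im=c["image"][y0:y0+125,x0:x0+133,::-1];print(x0,y0)
cv2.imwrite("pics/m4.png",np.hstack([cv2.resize(im,(400,376),interpolation=cv2.INTER_CUBIC),cv2.resize(w["image"][:,:,::-1],(400,300))[:300].copy() if 0 else cv2.copyMakeBorder(cv2.resize(w["image"][:,:,::-1],(400,300)),0,76,0,0,0)]))
E
```

```text
clock 11.28 q [ 0.17  0.62  1.36 -0.74  1.48  0.49] tool z,y in vise [ 0.704 -0.001 -0.71 ] [-0.     1.    -0.001] tcp [601.9 -43.7 158.2] tcp vise [ 12.6  -2.9 120.2] F [ 0.3 -0.2 -7.4] M [ 1.24 -0.11  0.01] 13.702925442633568 44.992158114910126
[247 220]
180 145
```

View pics/m4.png

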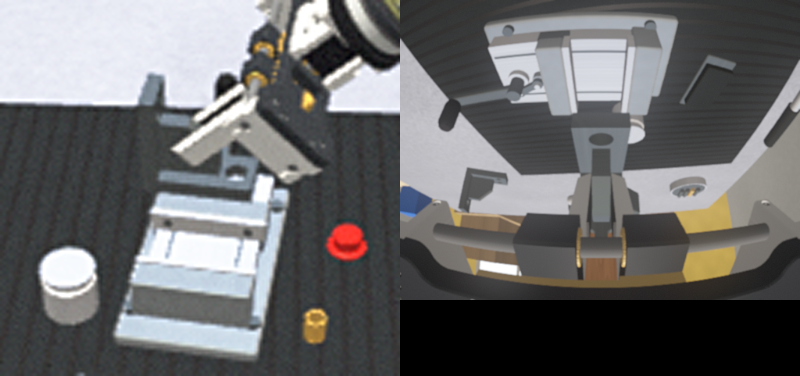

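Run:
```python
from h import *
w=load("w4");c=load("s4")
V=np.array([[-.1247,.9922,0],[-.9922,-.1247,0],[0,0,1.]])
tcp=np.array([12.6,-2.9,120.2]);to=np.array([-12.6,0,31.])
def W(o):  # own->world nominal
    d=np.array(o)-to; v=tcp+np.array([-d[2],d[1],d[0]]); return V@v+[606.3,-31.5,38]
im=w["image"].copy();big=cv2.resize(im[110:240,180:340,::-1],(800,650),interpolation=cv2.INTER_CUBIC)
for n,o in [("bore",(-31,0,73)),("e1",(-31,-20,88)),("e2",(-31,20,88)),("f1",(-44,-20,88)),("f2",(-44,20,88))]:
    p=proj(w,W(o));q=proj(c,W(o));print(n,np.round(p,1),np.round(q,1))
    cv2.drawMarker(big,tuple(int(t) for t in (p-[180,110]+.5)*5),(0,0,255),0,12,1)
sc=cv2.resize(c["image"][190:215,225:275,::-1],None,fx=8,fy=8,interpolation=cv2.INTER_CUBIC)
for o in [(-44,20,88),(-44,20,0),(-31,20,88),(44,20,0),(44,-20,0),(-44,-20,88)]:
    q=proj(c,W(o));cv2.drawMarker(sc,tuple(int(t) for t in (q-[225,190]+.5)*8),(0,0,255),0,12,1)
out=np.zeros((600,800,3),np.uint8);out[:400]=big[:400];out[400:,:400]=sc
cv2.imwrite("pics/m5.png",out)
```

```text
bore [259.6 176.3] [257.9 202.7]
e1 [221.6 161.2] [265.3 198. ]
e2 [297.9 161.3] [262.8 208.8]
f1 [223.2 141.9] [265.3 202.1]
f2 [296.1 142. ] [262.8 212.9]
```

View pics/m5.png

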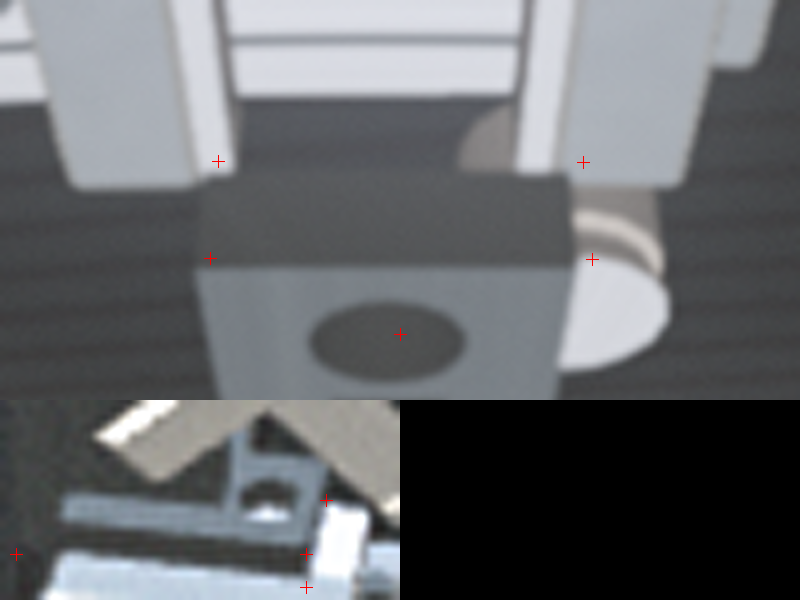

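Run:
```python
from h import *
c=load("s4")
V=np.array([[-.1247,.9922,0],[-.9922,-.1247,0],[0,0,1.]]);B=np.array([606.3,-31.5,38])
tcp=np.array([12.6,-2.9,120.2]);to=np.array([-12.6,0,31.])
def W(o):
    d=np.array(o)-to; return V@(tcp+np.array([-d[2],d[1],d[0]]))+B
x0,y0,k=195,145,7
im=cv2.resize(c["image"][y0:y0+85,x0:x0+100,::-1],None,fx=k,fy=k,interpolation=cv2.INTER_CUBIC)
m=lambda X,col:cv2.drawMarker(im,tuple(int(t) for t in (proj(c,X)-[x0,y0]+.5)*k),col,1,14,1)
for x in(-50,50):
    for y in(-65,-33,20,52): m(V@np.array([x,y,20.])+B,(0,255,0))
for o in [(-44,20,88),(-31,20,88),(-31,-20,88),(-44,20,0),(44,20,0),(44,-20,0),(44,20,13),(44,-20,13),(-31,20,13)]: m(W(o),(0,0,255))
cv2.imwrite("pics/m6.png",im)
```

```text
(no output)
```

View pics/m6.png

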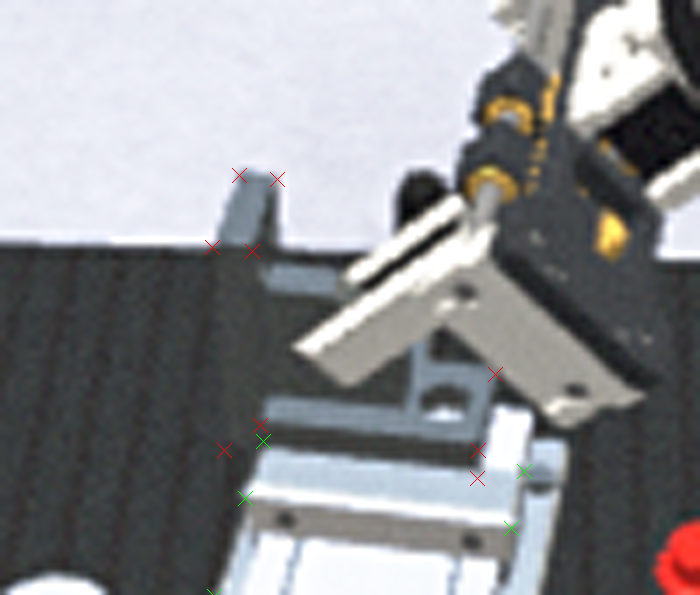

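The picture shows the bracket hanging level with the bore flange flat and its bore at (440,400). The vise marks (green) fit, and the bracket top matches its predicted corners at (239,176) to (252,251). I'll lower it.

>>> move_arm(dp=[[0, 0, -20], [0, 0, -22], [0, 0, -18], [0, 0, -8], [0, 0, -8], [0, 0, -5], [0, 0, 0]], rotation=[[0, 0, 0], [0, 0, 0], [0, 0, 0], [0, 0, 0], [0, 0, 0], [0, 0, 0], [0, 0, 0]], hand=[0, 0, 0, 0, 0, 0, 0])

```text
clock: 12.25
eef_pos: [601.9, -43.7, 77.4]
eef_rot: [-3.14, 0.785, 1.447]
wrist_force: [1.1, -0.8, -7.2]
finger_gap: 13.6
finger_force: 45.0
```

```bash
python3 st.py
```

```text
clock 12.25 q [ 0.17  0.73  1.4  -0.76  1.38  0.59] tool z,y in vise [ 0.707 -0.    -0.707] [-0.001  1.    -0.001] tcp [601.9 -43.7  77.4] tcp vise [12.6 -2.9 39.4] F [ 1.1 -0.8 -7.2] M [ 1.29 -0.13  0.05] 13.553881808008095 44.99236911535263
```

Between the jaws without contact; the last 8 mm go slowly.

>>> move_arm(dp=[[0, 0, -2], [0, 0, -2], [0, 0, -1], [0, 0, -1], [0, 0, 0]], rotation=[[0, 0, 0], [0, 0, 0], [0, 0, 0], [0, 0, 0], [0, 0, 0]], hand=[0, 0, 0, 0, 0])

```text
clock: 12.88
eef_pos: [601.9, -43.7, 71.4]
eef_rot: [-3.14, 0.785, 1.447]
wrist_force: [-0.6, 0.2, -7.0]
finger_gap: 13.6
finger_force: 45.0
```

>>> move_arm(dp=[[0, 0, -0.7], [0, 0, -0.7], [0, 0, 0]], rotation=[[0, 0, 0], [0, 0, 0], [0, 0, 0]], hand=[0, 0, 0])

```text
clock: 13.25
eef_pos: [601.8, -43.7, 70.0]
eef_rot: [-3.14, 0.785, 1.447]
wrist_force: [-0.5, -0.4, -7.4]
finger_gap: 13.6
finger_force: 45.0
```

>>> move_arm(dp=[[0, 0, -0.6], [0, 0, 0], [0, 0, -0.6], [0, 0, 0]], rotation=[[0, 0, 0], [0, 0, 0], [0, 0, 0], [0, 0, 0]], hand=[0, 0, 0, 0])

```text
clock: 13.75
eef_pos: [601.9, -43.7, 69.1]
eef_rot: [-3.141, 0.785, 1.447]
wrist_force: [-0.3, 0.5, -4.6]
finger_gap: 13.6
finger_force: 45.0
```

>>> move_arm(dp=[[0, 0, -0.5], [0, 0, 0]], rotation=[[0, 0, 0], [0, 0, 0]], hand=[0, 0])

```text
clock: 14.0
eef_pos: [601.9, -43.6, 69.0]
eef_rot: [-3.141, 0.786, 1.447]
wrist_force: [-4.0, 3.3, 3.0]
finger_gap: 13.8
finger_force: 45.0
```

>>> move_arm(dp=[[0, 0, 0], [0, 0, 0], [0, 0, 0], [1, 7, 7], [2, 20, 20], [4, 30, 30], [4, 28, 28], [-3, -4, 15]], rotation=[[0, 0, 0], [0, 0, 0], [0, 0, 0], [0, 0, 0], [0, 0, 0], [0, 0, 0], [0, 0, 0], [0.1558, -0.0196, 0]], hand=[0.1, 0.2, 0.4, 0.4, 0.4, 0.4, 0.4, 0.4])

```text
clock: 15.0
eef_pos: [610.1, 41.0, 168.2]
eef_rot: [-3.139, 0.625, 1.453]
wrist_force: [0.2, -0.6, -0.3]
finger_gap: 37.5
finger_force: 0.0
```

>>> move_arm(dp=[[-2.5, -30, 15.5], [-2.5, -30, 15.5], [-2.5, -30, 15.5], [-2.5, -27, 15.5], [0, 0, 0], [0, 0, 0]], rotation=[[0.1558, -0.0196, 0], [0.1558, -0.0196, 0], [0.1558, -0.0196, 0], [0.1558, -0.0196, 0], [0, 0, 0], [0, 0, 0]], hand=[0.5, 0.5, 0.5, 0.5, 0.5, 0.5])

```text
clock: 15.75
eef_pos: [599.8, -79.3, 230.3]
eef_rot: [-3.141, 0.001, 1.447]
wrist_force: [1.4, 0.3, -0.1]
finger_gap: 47.3
finger_force: 0.0
```

```bash
python3 st.py
python3 - <<'E'
from h import *
c=snap("wrist","w7");im=c["image"][53:203,135:335,::-1]
cv2.imwrite("pics/w7c.png",cv2.resize(im,None,fx=4,fy=4,interpolation=cv2.INTER_CUBIC))
E
```

```text
clock 15.75 q [-0.19  0.41  1.32 -0.    1.42 -0.07] tool z,y in vise [ 0.001 -0.    -1.   ] [-0.001  1.    -0.   ] tcp [599.8 -79.3 230.3] tcp vise [ 48.2  -0.5 192.3] F [ 1.4  0.3 -0.1] M [-0.02  0.09  0.01] 47.326164578370864 0.0
```

View pics/w7c.png

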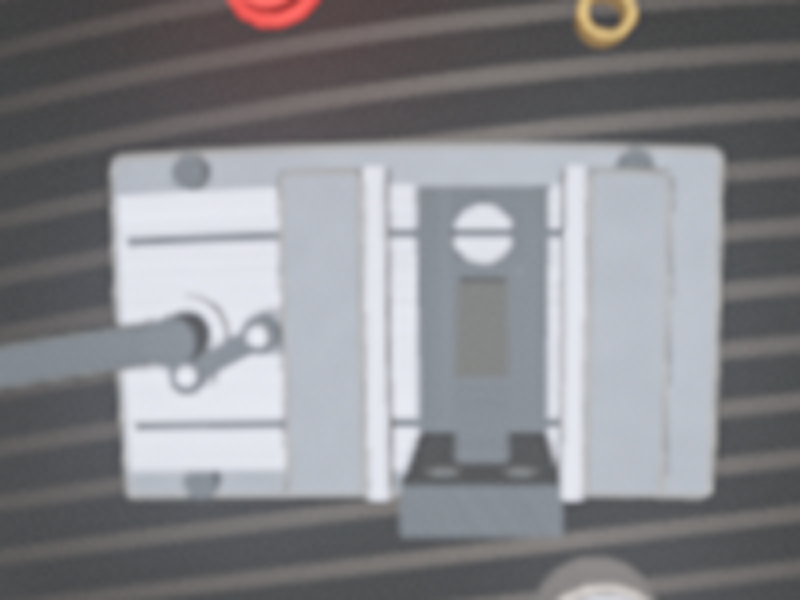

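The bracket lies with the bore flange flat and its bore upright at (484,234). Its end is at y=186 and the standing flange's top edge at y=537. I'll check the centring and the route to the grip.

Run:
```python
from h import *
c=load("w7")
f=lambda u,v,z:cast(c,(u+.5)/4-.5+135,(v+.5)/4-.5+53,z)[:2]
x=np.array([-.1247,-.9922]);y=np.array([.9922,-.1247]);S=np.array([606.3,-31.5])
for n,u,v,z in [("end L -44",420,186,51),("endR -44",547,185,51),("bore -29",484,234,51),("topo 44",402,537,126),("topo 44",563,537,126),("topi 31",401,483,126),("topi 31",561,482,126),("fx_t",592,170,58),("fx_b",587,498,58),("sl",283,170,58),("sl_b",287,498,58),("wf_t",374,167,58),("wf_b",378,502,58)]:
    p=f(u,v,z);print(n,np.round([(p-S)@x,(p-S)@y],1))
```

```text
end L -44 [-44.3 -23.1]
endR -44 [-44.6  14.6]
bore -29 [-29.8  -4.1]
topo 44 [ 43.5 -24. ]
topo 44 [43.4 15.9]
topi 31 [ 29.8 -24. ]
topi 31 [29.5 15.2]
fx_t [-49.1  27.4]
fx_b [49.7 27.3]
sl [-49.9 -63.1]
sl_b [ 49.6 -64.5]
wf_t [-50.  -36.1]
wf_b [ 51.  -36.4]
```

>>> move_arm(dp=[[-25, 9, 0], [-25, 9, 0], [-25, 9, 0], [-25, 9, 0], [-24, 8.5, 0], [-24, 8.5, 0], [-24, 8.5, 0], [0, 0, -50], [0, 0, -50], [0, 0, -40]], rotation=[[0, 0, -0.159], [0, 0, -0.159], [0, 0, -0.159], [0, 0, -0.159], [0, 0, -0.159], [0, 0, -0.159], [0, 0, -0.158], [0, 0, 0], [0, 0, 0], [0, 0, 0]], hand=[0.5, 0.5, 0.5, 0.5, 0.5, 0.5, 0.5, 0.5, 0.5, 0.5])

```text
clock: 17.05
eef_pos: [427.2, -16.8, 88.4]
eef_rot: [3.141, 0.002, 0.338]
wrist_force: [0.3, -0.7, -0.5]
finger_gap: 47.0
finger_force: 0.0
```

>>> move_arm(dp=[[0, 0, -19], [0, 0, 0], [0, 0, 0], [0, 0, 0], [0, 0, 0], [0, 0, 0]], rotation=[[0, 0, 0], [0, 0, 0], [0, 0, 0], [0, 0, 0], [0, 0, 0], [0, 0, 0]], hand=[0.5, 0.3, 0.0, 0.0, 0.0, 0.0], newtons=30)

```text
clock: 17.8
eef_pos: [428.2, -17.9, 72.2]
eef_rot: [3.142, -0.001, 0.335]
wrist_force: [-1.7, 4.6, 7.0]
finger_gap: 21.1
finger_force: 30.0
```

```bash
python3 st.py
python3 - <<'E'
import numpy as np
x=np.array([-.1247,-.9922]);y=np.array([.9922,-.1247]);P=np.array([511.05,-19.5])
f=lambda t:P+84.5*(np.cos(t)*x-np.sin(t)*y)
th=np.r_[np.linspace(1.45,.37,9),.28,.2,.1,0];p=np.array([f(t) for t in th])
for t,a,d in zip(th[1:],p[1:],np.diff(p,axis=0)):print(round(t,3),np.round(a,1),np.round(d,1))
print(p[0])
E
```

```text
clock 17.8 q [-0.13  0.21  1.99  0.    0.95  1.11] tool z,y in vise [-0.001  0.001 -1.   ] [0.896 0.444 0.   ] tcp [428.2 -17.9  72.2] tcp vise [   8.7 -178.4   34.2] F [-1.7  4.6  7. ] M [0.81 0.53 0.05] 21.0952580429265 30.001692005898803
1.315 [427.3 -30.5] [  0.7 -11.4]
1.18 [429.5 -41.7] [  2.2 -11.2]
1.045 [433.2 -52.5] [  3.7 -10.8]
0.91 [438.4 -62.6] [  5.1 -10.2]
0.775 [444.9 -72. ] [ 6.5 -9.4]
0.64 [452.5 -80.5] [ 7.7 -8.4]
0.505 [461.3 -87.8] [ 8.7 -7.3]
0.37 [470.9 -93.9] [ 9.6 -6.1]
0.28 [477.8 -97.2] [ 6.8 -3.3]
0.2 [484.1 -99.6] [ 6.3 -2.4]
0.1 [ 492.2 -101.9] [ 8.1 -2.3]
0.0 [ 500.5 -103.3] [ 8.3 -1.5]
[426.55029363 -19.14269494]
```

>>> move_arm(dp=[[0.5, -11.5, 0], [2, -11, 0], [3.5, -11, 0], [5, -10, 0], [6.5, -9.5, 0], [7.5, -8.5, 0], [8.5, -7.5, 0], [9.5, -6, 0], [0, 0, 0]], rotation=[[0, 0, 0.135], [0, 0, 0.135], [0, 0, 0.135], [0, 0, 0.135], [0, 0, 0.135], [0, 0, 0.135], [0, 0, 0.135], [0, 0, 0.135], [0, 0, 0]], hand=[0, 0, 0, 0, 0, 0, 0, 0, 0])

```text
clock: 18.92
eef_pos: [472.0, -93.4, 72.2]
eef_rot: [3.139, -0.0, 1.416]
wrist_force: [2.2, 1.7, 5.5]
finger_gap: 21.0
finger_force: 30.0
```

>>> move_arm(dp=[[6.5, -3.5, 0], [6.5, -2.5, 0], [0, 0, 0]], rotation=[[0, 0, 0.09], [0, 0, 0.08], [0, 0, 0]], hand=[0, 0, 0])

```text
clock: 19.3
eef_pos: [484.4, -99.0, 72.2]
eef_rot: [3.14, 0.0, 1.584]
wrist_force: [-0.9, 4.0, 6.2]
finger_gap: 21.1
finger_force: 30.0
```

```bash
cat >> st.py <<'E'
v=s["eef_pos"][:2]-[511.05,-19.5];print("lever",np.arctan2(-v@V[:2,1],v@V[:2,0]),np.hypot(*v))
E
python3 st.py
```

```text
clock 19.3 q [-0.28  0.34  1.81  0.    0.99 -0.29] tool z,y in vise [-0.     0.001 -1.   ] [-0.138  0.99   0.001] tcp [484.4 -99.   72.2] tcp vise [  82.2 -112.5   34.2] F [-0.9  4.   6.2] M [0.67 0.05 0.18] 21.13662751008791 30.001504425890744
lever 0.1983607764073823 83.83765132399986
```

>>> move_arm(dp=[[8, -2.5, 0], [8.5, -1, 0], [0, 0, 0]], rotation=[[0, 0, 0.05], [0, 0, 0], [0, 0, 0]], hand=[0, 0, 0])

```text
clock: 19.68
eef_pos: [500.5, -104.0, 72.2]
eef_rot: [3.141, 0.003, 1.634]
wrist_force: [-3.1, -8.8, 6.2]
finger_gap: 20.9
finger_force: 30.0
```

```bash
python3 st.py
```

```text
clock 19.68 q [-0.28  0.37  1.77 -0.    1.01 -0.34] tool z,y in vise [ 0.003  0.001 -1.   ] [-0.187  0.982  0.   ] tcp [ 500.5 -104.    72.2] tcp vise [ 85.1 -96.   34.2] F [-3.1 -8.8  6.2] M [-1.79  0.72  0.34] 20.861659275010542 30.000830667559057
lever -0.0005599497677821863 85.16402210448405
```

>>> move_arm(dp=[[1.5, 0.3, 0], [1.5, 0, 0], [0, 0, 0]], rotation=[[0, 0, 0], [0, 0, 0], [0, 0, 0]], hand=[0, 0, 0])

```text
clock: 20.05
eef_pos: [501.4, -104.2, 72.1]
eef_rot: [-3.137, 0.003, 1.633]
wrist_force: [-19.9, -15.0, 16.9]
finger_gap: 21.2
finger_force: 30.0
```

```bash
python3 st.py
```

```text
clock 20.05 q [-0.27  0.37  1.76 -0.    1.01 -0.33] tool z,y in vise [ 0.004 -0.004 -1.   ] [-0.187  0.982 -0.004] tcp [ 501.4 -104.2   72.1] tcp vise [ 85.2 -95.   34.1] F [-19.9 -15.   16.9] M [-2.74  3.79  0.31] 21.23395500059462 30.01947084958374
lever -0.011714129722129596 85.26571236063039
```

>>> move_arm(dp=[[1.5, 1, 0], [0, 0, 0]], rotation=[[0, 0, 0], [0, 0, 0]], hand=[0, 0])

```text
clock: 20.3
eef_pos: [501.5, -104.2, 72.0]
eef_rot: [-3.134, 0.004, 1.633]
wrist_force: [-31.8, -22.6, 23.8]
finger_gap: 21.0
finger_force: 30.0
```

```bash
python3 st.py
```

```text
clock 20.3 q [-0.27  0.38  1.76 -0.01  1.01 -0.33] tool z,y in vise [ 0.005 -0.007 -1.   ] [-0.186  0.982 -0.008] tcp [ 501.5 -104.2   72. ] tcp vise [ 85.2 -94.9  34. ] F [-31.8 -22.6  23.8] M [-4.21  6.09  0.34] 20.9595097856182 30.040124811130227
lever -0.01260225851032309 85.19097193884006
```

>>> move_arm(dp=[[-2.5, 0, 0], [0, 0, 0], [0, 0, 0], [0, 0, 15], [0, 0, 45], [0, 0, 50], [0, 0, 50], [0, 0, 0]], rotation=[[0, 0, 0], [0, 0, 0], [0, 0, 0], [0, 0, 0], [0, 0, 0], [0, 0, 0], [0, 0, 0], [0, 0, 0]], hand=[0, 0.4, 0.4, 0.4, 0.4, 0.4, 0.4, 0.4])

```text
clock: 21.3
eef_pos: [503.6, -101.5, 236.0]
eef_rot: [3.135, 0.002, 1.635]
wrist_force: [-0.2, 0.1, -1.2]
finger_gap: 37.7
finger_force: 0.0
```

```bash
python3 st.py
python3 - <<'E'
from h import *
c=snap("top","t9");w=snap("wrist","w9");a=load("w1")
# dark grip top: find in wrist view near predicted grip tops for several lever angles
g=cv2.cvtColor(w["image"],cv2.COLOR_RGB2GRAY)
V=np.array([[-.1247,.9922],[-.9922,-.1247]]);P=np.array([511.05,-19.5])
for name,b in(("w1",a),("now",w)):
  gg=cv2.GaussianBlur(cv2.cvtColor(b["image"],cv2.COLOR_RGB2GRAY),(0,0),1)
  for t in(0,.1,.2,.286,.4):
    X=P+V@(85*np.array([np.cos(t),-np.sin(t)]));q=[proj(b,[*(P+k/85*(X-P)),z]) for k,z in((85,98.5),(70,66),(50,66),(30,66))]
    print(name,t,[(int(u),int(v),int(gg[int(round(v)),int(round(u))])) if 0<=v<384 else None for u,v in q])
# where the bracket bore and jaw are now
def prof(z,yv0,yv1,xv):
    for yv in np.arange(yv0,yv1,2.):
        X=np.r_[[606.3,-31.5]+V@[xv,yv],z];u=np.round(proj(w,X)).astype(int);yield int(yv),int(g[u[1],u[0]])
print(list(prof(58,-70,60,-47)));print(list(prof(126,-30,30,37)))
E
```

```text
clock 21.3 q [-0.27  0.19  1.58  0.    1.36 -0.33] tool z,y in vise [ 0.001  0.007 -1.   ] [-0.188  0.982  0.007] tcp [ 503.6 -101.5  236. ] tcp vise [ 82.2 -93.2 198. ] F [-0.2  0.1 -1.2] M [-0.05  0.06 -0.01] 37.68221557293723 0.0
lever -0.03446028461040347 82.31158102037293
w1 0 [(196, 193, 92), (200, 176, 82), (200, 161, 134), (199, 147, 202)]
w1 0.1 [(190, 192, 83), (196, 175, 80), (196, 161, 136), (197, 147, 147)]
w1 0.2 [(184, 191, 87), (191, 175, 126), (193, 161, 137), (195, 147, 140)]
w1 0.286 [(179, 190, 104), (187, 174, 137), (190, 160, 139), (193, 146, 141)]
w1 0.4 [(172, 187, 80), (181, 172, 111), (186, 159, 143), (191, 145, 141)]
now 0 [(255, 186, 127), (258, 167, 139), (261, 150, 142), (264, 134, 145)]
now 0.1 [(248, 184, 81), (252, 165, 124), (257, 149, 139), (262, 133, 144)]
now 0.2 [(240, 181, 74), (246, 163, 83), (253, 148, 169), (259, 132, 150)]
now 0.286 [(234, 179, 74), (242, 161, 97), (250, 146, 187), (257, 131, 179)]
now 0.4 [(227, 174, 95), (236, 158, 127), (245, 144, 187), (255, 130, 188)]
[(-70, 189), (-68, 190), (-66, 189), (-64, 190), (-62, 191), (-60, 19
[... 299 characters left out ...]
93), (-8, 193), (-6, 193), (-4, 193), (-2, 193), (0, 192), (2, 193), (4, 192), (6, 192), (8, 193), (10, 191), (12, 176), (14, 153), (16, 136), (18, 135), (20, 213), (22, 226), (24, 219), (26, 199), (28, 183), (30, 185), (32, 186), (34, 185), (36, 186), (38, 184), (40, 184), (42, 184), (44, 181), (46, 183), (48, 180), (50, 184), (52, 187), (54, 125), (56, 89), (58, 84)]
[(-30, 95), (-28, 87), (-26, 87), (-24, 88), (-22, 88), (-20, 123), (-18, 139), (-16, 140), (-14, 140), (-12, 139), (-10, 140), (-8, 140), (-6, 139), (-4, 141), (-2, 141), (0, 141), (2, 139), (4, 140), (6, 139), (8, 138), (10, 137), (12, 138), (14, 139), (16, 139), (18, 144), (20, 173), (22, 162), (24, 97), (26, 88), (28, 92)]
```

Run:
```python
from h import *
w=load("w9");g=cv2.GaussianBlur(cv2.cvtColor(w["image"],cv2.COLOR_RGB2GRAY),(0,0),.7).astype(float)
V=np.array([[-.1247,.9922],[-.9922,-.1247]])
def edge(z,yv,x0,x1):
    xs=np.arange(x0,x1,.5);v=np.array([g[tuple(np.round(proj(w,np.r_[[606.3,-31.5]+V@[x,yv],z])).astype(int)[::-1])] for x in xs])
    d=np.abs(v[6:]-v[:-6]);return xs[3+d.argmax()],d.max()
for yv in(-14,0,14): print(yv,"top outer",edge(126,yv,36,56),"bed-flange end",edge(51,yv,-52,-36))
print(manip.read_state()["clock"])
print(manip.sign_off())
```

```text
-14 top outer (np.float64(43.5), np.float64(44.0)) bed-flange end (np.float64(-44.5), np.float64(45.0))
0 top outer (np.float64(44.0), np.float64(47.0)) bed-flange end (np.float64(-44.0), np.float64(46.0))
14 top outer (np.float64(43.5), np.float64(47.0)) bed-flange end (np.float64(-44.0), np.float64(35.0))
21.4
the job is handed in; nothing more can be done
None
```

The bracket is turned with its bore flange flat on the vise bed and bore upright, within about 0.5 mm of the jaws' middle, and locked with the lever hard against its home stop; the job was handed in at 21.4 s.

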